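# Level the sprung projector shelf

## Robot

A 7-joint arm with a two-finger parallel gripper is mounted at the origin on a cart in front of the work surface, level with it; the furniture and walls round the work are solid. World frame = base frame: x ahead of the robot, y to its left, z up, the work surface at z = 0. Lengths are in m, angles in rad, forces in N, time in s.
With the tool pointing down it reaches from about 0.425 to 0.95 m from the base axis. Payload 4.7 kg.
Tool frame: the origin (TCP) lies midway between the tips of the shut fingers; the grasp point (between the pads) lies 19 mm behind it (tcp_to_grasp is the distance from the TCP to the grasp point, in m); z points along the fingers, y is the line along which they close (so a half turn about z gives the same grasp; the last joint's range is limited). The gripper opens to 87 mm and grips with 3 to 60 N. Pads are 19 mm wide; open, the fingers measure 117 mm over their backs; the gripper's body (75 mm by 190 mm) begins 51 mm behind the grasp point.
Start: joints at [-1.286, 0.469, -0.049, 1.532, 0.024, 1.141, -0.082], TCP at [0.208, 0.642, 0.223] pointing down, gripper open.
Joint ranges: [-2.59, 2.59], [-0.33, 1.99], [-1.39, 1.29], [0.1, 2.45], [-1.04, 4.18], [0.21, 1.99], [-2.66, 2.66]. Speed limits (rad/s): [2.57, 2.57, 3.14, 3.14, 3.14, 3.14, 3.14].

## Interface

Orientations are given as a 3x3 rotation matrix whose columns are the frame's x, y, z axes.
In Python, from cell import * gives the robot as it stands.
- The arm moves only by the shell command python3 -m crank 'ROWS'. ROWS is a JSON object of lists of equal length, an entry for each row: "offset": the shift along the tool's x, y, z scaled (see below), a list of three; "rot": the turn, a rotation vector about the tool's x, y, z scaled (see below), a list of three; "grip": the closure, from -1 (fully open) to 1 (shut). In form: {"offset": [[dx, dy, dz], ...], "rot": [[ax, ay, az], ...], "grip": [grip, ...]}. A call has 1 to 12 rows; each row shifts and turns the commanded pose from where the row before left it, along the tool's axes as they then stand; what a row does not reach is not made up. The controller multiplies each number of a shift by 40 mm and each number of a turn by 10 degrees. A row lasts 1/8 s, in which the tool goes at most 62.5 mm and 10.7 degrees, less where a joint would pass 70% of its speed; a pose out of reach is approached as far as the arm can. A call with a number of a shift or a turn outside -1 to 1 is refused whole. A call with a gripper value outside its range is refused whole. The fingers move at their own pace and stop on an object; the grip force is fixed at half the most. Time passes only in rows, so rows that do not move let the fingers close. It gives the time, the measured TCP pose, the force, the opening and the grip force at its end, in the units of the state.
- read_state(): the state, without advancing time (a new reading comes with each control period).
- snapshot(name): name is "scene" or "top" or "wrist"; returns a dict with "frame" (480x640x3 uint8, blue, green, red), "intrinsics" (3x3 intrinsics, pixels), "extrinsics" (4x4, takes a point from world to camera coordinates). Camera axes: x right, y up, looking along -z (the intrinsics and any distortion apply to the point x, -y, -z); pixel columns grow to the right and rows downward; lengths in m; the calibration is good to about 2 mm. The wrist camera is an equidistant fisheye: a pixel r from the principal point sees the ray r / f radians off the axis. A picture is of the moment at which its call begins. There is no depth.
- close_job(): hands the job in; it is judged then, once.
The state is a dict: "time": time; "joints": joint angles; "qvel": joint speeds; "joint_torque": joint torques, N m; "eef_pos": TCP position; "ee_rot": TCP orientation; "ft_force": force on the tool from outside, world axes, zero at the start; "moment": the same for the moment, N m; "opening": finger opening in m; "gripper_force": force on a finger pad.
Only numpy, scipy, OpenCV 4.12 (cv2) and the standard library are available. Lean on these libraries where they do the work, as an engineer would, in place of code of your own. Each camera call takes 0.05 s, during which the arm holds its last target. There are 200 camera calls.

## Task

Level the small sprung projector shelf. First swing the red cam lever all the way out to free the foot screw, then lay the yellow spirit level lengthwise on the marked middle of the shelf and press it down until the shelf seats on the brass nut of its foot, and read the bubble. Turn the black foot knob until, with the level pressed down so, the bubble stands centred between its two lines, and finish while still pressing the level down with the shelf seated and the bubble centred; leave the other things where they are.

Things in the scene. Friction and masses are not known exactly. Their poses are not given: they have to be found in the camera images.
- stand: grey foot board, 250 mm deep (x) x 150 mm wide (y) x 12 mm thick, fixed at a different place and yaw each time; origin at the centre of its underside on the table, +x away from the robot at yaw 0. Near its -x edge stand the foot screw (x = -100 mm, y = 0) with the black knob on top and, on its -y side, the red cam lever; the shelf reaches from a hinge at x = +100 mm forward to the screw.
- lever_pivot (a point): point on the vertical pivot axis of the red cam lever, at the height of the middle of the free part of its post (90 mm above the table). In the stand's frame it is at x = -100 mm, y = -60 mm.
- lever_post (a point): middle of the free height of the upright red post on the lever's end: 12 mm thick, free from 67 to 105 mm above the table, 85 mm from the pivot axis. Locked, the lever points 30 degrees to -y of the stand's +x; freed, 110 degrees (80 more, clockwise from above). It moves on an arc round the pivot, with up to 12 N at first, then about 2 N, and stays where left.
- cam_lever (a joint): swing of the red cam lever in rad, clockwise from above: about 0 = locked (its cam jams the drum under the knob), 1.4 = fully out, knob free; it counts as freed beyond 1.2. Swinging it out may drag the knob back a little.
- knob_grip (a point): point on the vertical axis of the round black fluted knob, half-way up it, 89 mm above the table. Knob 38 mm in diameter, from 72 to 106 mm above the table; under it a steel drum of 48 mm diameter, from 56 to 68 mm above the table. Grip it from above at any yaw.
- knob (a joint): knob angle in rad, growing clockwise from above, -0.3 to 2.4. Each rad clockwise raises the brass nut 4 mm and so tips the pressed shelf's front up 0.02 rad. At first the nut is too low, by about 0.6 to 1.7 rad. Turns with about 0.12 N m once freed and stays. The angle that gives level differs each time (hinge at an unknown height), so the bubble must be read.
- shelf_mid (a point): middle of the top face of the aluminium shelf, amid black corner marks (110 x 34 mm), where the level goes; 34 to 44 mm above the table. x points to the rear hinge, z is the shelf's normal. Shelf 152 mm (x) x 80 mm, hinge 80 mm behind this point. A spring holds its front up, 0.035 rad nose-up; 2 to 5 N down on the level's front end seat it on the nut, the front going down up to 15 mm.
- shelf: the aluminium shelf itself, 152 x 80 x 6 mm with a fork in front round the screw; origin on its hinge axis, 80 mm behind and 7 mm below shelf_mid, axes as shelf_mid's
- nut: brass hexagon-like nut, 38 mm across, 10 mm thick, on the screw under the fork of the shelf; origin at the centre of its top face, about 26 to 38 mm above the table. The front of the shelf is seated when it bears on this nut.
- level_mid (a point): centre of the spirit level, a yellow bar 110 mm long (x) x 24 mm wide (y) x 30 mm high (z), about 0.15 kg, with a green vial 52 mm long in the middle of its top; the solid ends of its top, 28 to 53 mm either side of the middle, are for pressing. Starts flat on the table left of the stand; either end may face forward on the shelf.
- bubble (a joint): position of the white bubble (14 mm long) along the level's own x in m: 0 = centred between the two black lines, 0.4 m per rad of tilt, positive when the level's +x end is the higher; stops at +-0.019; settles in about 1 s. Counts as centred within 0.003.
- coffee_jar: glass coffee jar with a brown-yellow lid, 71 mm wide x 89 mm high, bystander; origin under its centre
- yellow_cup: small yellow square cup, 59 x 59 x 31 mm, bystander; origin under its centre
- creamer_red: sealed milk portion with red top, 37 x 43 x 19 mm, bystander; origin under its centre
- creamer_blue: sealed milk portion with blue top, 37 x 43 x 19 mm, bystander; origin under its centre
Mind the look-alikes: they are no part of the job. Of the things like the part that bears level_mid, leave any that is blue or orange; of the rest the larger one is meant.

How it is judged:
On the way, in this order (a step that is already met when the one before it is completed fails the run):
1. the red cam lever is swung out (beyond 1.2 rad) (value of joint cam_lever above 1.2 rad), for 0.2 s.
2. the level lies lengthwise on the marked middle of the shelf and is pressed down so that the shelf bears on the nut (horizontal distance between level_mid and shelf_mid below 0.02 m and angle between the x axis of level_mid and the x axis of shelf_mid, either way round below 0.15 rad and contact force between the fingers and level above 1 N and contact force between shelf and nut above 0.5 N), for 0.2 s.
At the end, for the whole second after the job is handed in: Through the last second: lever beyond 1.2 rad; level flat, lengthwise (0.15 rad) within 20 mm of the marked middle of the shelf; fingers press it (over 1 N) and the shelf bears on the nut (over 0.5 N); bubble within 3 mm of centre; shelf level within 0.012 rad (all of step 2 and value of joint cam_lever above 1.2 rad and angle between the z axis of level_mid and the z axis of shelf_mid, either way round below 0.02 rad and value of joint bubble between -0.003 and 0.003 m and angle between shelf_mid's own z axis and vertical below 0.012 rad); the arm keeps its last pose, push and grip.
It fails at once if a bystander is moved more than 30 mm (distance of any of coffee_jar, yellow_cup, creamer_red, creamer_blue from where it was at the start of the episode above 0.03 m).
It also fails if it takes over 72 s, if anything falls off the work surface, if the arm or the gripper's body presses on something with over 40 N, if the wrist force passes 120 N, or if a joint passes its speed limit or range.

## Working session

There is one attempt and no reset: what is moved stays moved. The work goes in short steps, Python scripts to look and compute and a shell command to move; the robot and the scene stay as the last step left them, time stands still between calls to the robot, and variables do not carry over. Pictures are saved under pics/ and viewed, at most 10 in all, crops included, and the job is handed in when it is done.

```bash
mkdir -p pics; ls
python3 - <<'E'
from cell import *
import cv2,numpy as np
for n in("scene","top"):
    s=snapshot(n);cv2.imwrite(f"pics/{n}0.png",s["frame"]);print(n,s["intrinsics"],s["extrinsics"])
    np.savez(f"{n}0.npz",**s)
st=read_state();print(st["time"],st["eef_pos"],st["ee_rot"],st["ft_force"],st["opening"])
E
```

```text
pics
scene [[472.15350637   0.         324.30429374]
 [  0.         472.15350637 238.4141191 ]
 [  0.           0.           1.        ]] [[ 0.63344326 -0.77377187 -0.00517014 -0.33153653]
 [ 0.53658867  0.4344411   0.72341795 -0.35140759]
 [-0.55751434 -0.46101846  0.69039101 -0.84318047]
 [ 0.          0.          0.          1.        ]]
top [[455.46107358   0.         322.19173154]
 [  0.         455.46107358 248.7849301 ]
 [  0.           0.           1.        ]] [[ 0.00558673 -0.99976868 -0.02076974  0.03124353]
 [ 0.99904015  0.00467786  0.04355345 -0.53863542]
 [-0.04344622 -0.02099313  0.99883518 -1.13906308]
 [ 0.          0.          0.          1.        ]]
0.1 [0.20820229 0.64152633 0.22160845] [[-9.51179227e-01  3.08638713e-01 -4.71472062e-04]
 [ 3.08639065e-01  9.51177735e-01 -1.68639169e-03]
 [-7.20320326e-05 -1.74957544e-03 -9.99998467e-01]] [0.03628566 0.01058175 0.55190923] 0.08716403638900751
```

View pics/top0.png

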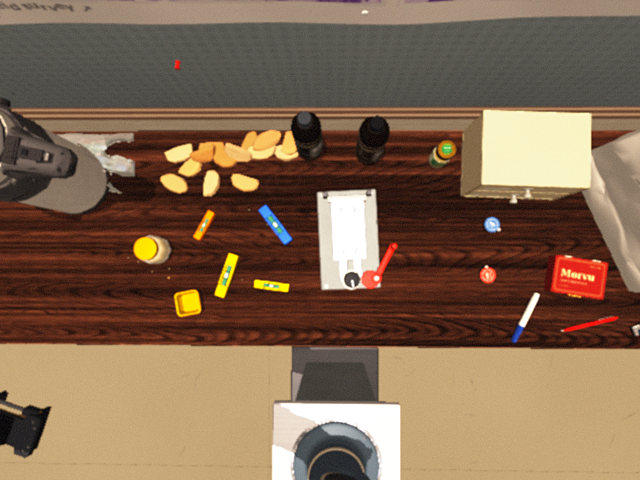

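View pics/scene0.png

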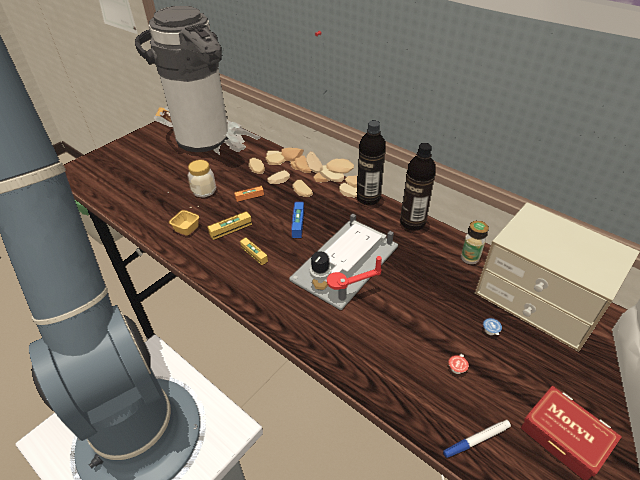

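Top view: stand centred at about (349,240), knob (351,280), lever pivot (371,279), red post (393,246). Level candidates: large yellow (227,275), small yellow (271,286), blue (275,225) and orange (204,225). The larger yellow at (227,275) fits, since blue and orange are excluded. I'll measure it and confirm in a crop.

```bash
cat > h.py <<'E'
import numpy as np,cv2
def ray(s,u,v,z):
    K=s["intrinsics"];E=s["extrinsics"];d=np.array([(u-K[0,2])/K[0,0],-(v-K[1,2])/K[1,1],-1.])
    R=E[:3,:3];c=-R.T@E[:3,3];w=R.T@d
    return c+w*(z-c[2])/w[2]
def comps(f,lo,hi,amin=30):
    m=cv2.inRange(cv2.cvtColor(f,cv2.COLOR_BGR2HSV),lo,hi)
    cs,_=cv2.findContours(m,cv2.RETR_EXTERNAL,cv2.CHAIN_APPROX_NONE)
    return [(cv2.minAreaRect(c),c) for c in cs if cv2.contourArea(c)>amin]
E
python3 - <<'E'
from h import *
s=dict(np.load("top0.npz"));f=s["frame"]
print("yellow")
for r,c in comps(f,(22,120,120),(35,255,255)):
    p=[ray(s,*q,0.03) for q in cv2.boxPoints(r)]
    print(np.round(r[0]),np.round(ray(s,*r[0],0.03),3),[np.round(np.linalg.norm(p[i]-p[i+1])*1000) for i in(0,1)],[np.round(np.arctan2(*(p[i+1]-p[i])[[1,0]]),3) for i in (0,1)])
print("red")
for r,c in comps(f,(0,150,120),(6,255,255)):
    print(np.round(r[0]),c[:,0].min(0),c[:,0].max(0))
m=cv2.inRange(cv2.cvtColor(f,cv2.COLOR_BGR2HSV),(0,0,90),(180,50,255))[170:310,300:400]
cs,_=cv2.findContours(m,cv2.RETR_EXTERNAL,cv2.CHAIN_APPROX_NONE)
r=cv2.minAreaRect(max(cs,key=cv2.contourArea)+np.array([300,170]))
p=[ray(s,*q,0.012) for q in cv2.boxPoints(r)];print("stand",np.round(p,3).tolist(),np.mean(p,0))
print("knob",ray(s,351.5,280,.106),"post",ray(s,393,246,.105),"pivot",ray(s,371,279,.067))
a=cv2.resize(f[180:310,180:310],(400,400),interpolation=2);b=cv2.resize(f[180:300,300:420],(400,400),interpolation=2)
cv2.imwrite("pics/c1.png",np.hstack([a,b]))
E
```

```text
yellow
[187. 303.] [0.402 0.37  0.03 ] [np.float64(60.0), np.float64(58.0)] [np.float64(-1.368), np.float64(-2.925)]
[271. 285.] [0.446 0.16  0.03 ] [np.float64(22.0), np.float64(88.0)] [np.float64(-0.131), np.float64(-1.706)]
[226. 275.] [0.471 0.273 0.03 ] [np.float64(112.0), np.float64(29.0)] [np.float64(-0.309), np.float64(-1.886)]
[144. 248.] [0.536 0.479 0.03 ] [np.float64(53.0), np.float64(53.0)] [np.float64(-1.567), np.float64(-3.12)]
[243. 183.] [0.703 0.233 0.03 ] [np.float64(30.0), np.float64(63.0)] [np.float64(-0.284), np.float64(-1.868)]
[173. 182.] [0.703 0.41  0.03 ] [np.float64(33.0), np.float64(64.0)] [np.float64(-0.362), np.float64(-1.948)]
[190. 168.] [0.741 0.369 0.03 ] [np.float64(46.0), np.float64(31.0)] [np.float64(-0.774), np.float64(-2.349)]
[288. 148.] [0.791 0.122 0.03 ] [np.float64(33.0), np.float64(25.0)] [np.float64(-1.571), np.float64(-3.133)]
red
[591. 324.] [563 316] [618 331]
[488. 275.] [479 267] [496 283]
[579. 277.] [550 254] [608 299]
[382. 266.] [362 243] [397 289]
[177.  64.] [174  60] [180  68]
stand [[0.684, 0.051, 0.012], [0.693, -0.099, 0.012], [0.442, -0.113, 0.012], [0.433, 0.036, 0.012]] [ 0.5629935  -0.03122245  0.012     ]
knob [ 0.46249689 -0.03611087  0.106     ] post [ 0.54164996 -0.13194928  0.105     ] pivot [ 0.46421221 -0.0844386   0.067     ]
```

View pics/c1.png

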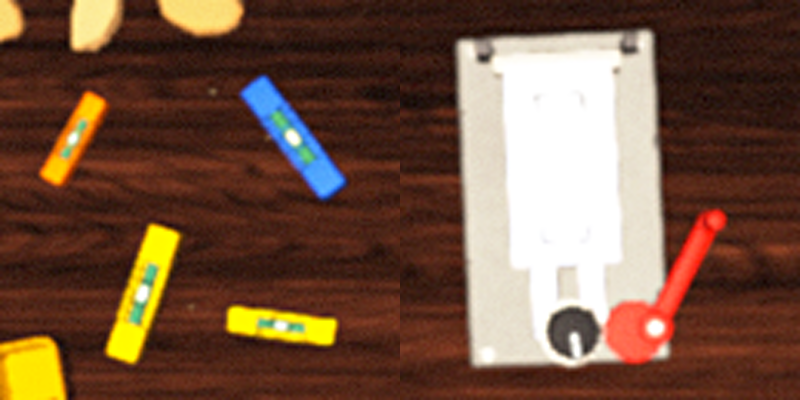

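The crop confirms it: the larger yellow bar (top-view pixel 227,275) is the level, 112 mm long, at (0.471, 0.273) with yaw -0.309. The knob, pivot and post points all agree with the stand at (0.563, -0.031), yaw 0.058. Moving to the lever post.

```bash
cat > go.py <<'E'
# usage: go.py x y z yaz_deg -> tool-frame offsets in units at the present orientation, turn needed, tilt
import sys;from cell import *;import numpy as np
s=read_state();R=np.array(s["ee_rot"]);t=np.array([float(a) for a in sys.argv[1:4]])
print("t",s["time"],"pos",np.round(s["eef_pos"],4),"F",np.round(s["ft_force"],1),"open",round(s["opening"],4),"q7",round(s["joints"][6],2))
print("offset units",np.round(R.T@(t-s["eef_pos"])/0.04,3))
az=np.degrees(np.arctan2(R[1,1],R[0,1]));d=(az-float(sys.argv[4])+90)%180-90
print("y az",round(az,1),"rot z units",round(d/10,3),"z axis",np.round(R[:,2],4))
E
python3 -m crank '{"offset":[[-0.933,-0.696,0],[-0.933,-0.696,0],[-0.933,-0.696,0],[-0.933,-0.696,0],[-0.933,-0.696,0],[-0.933,-0.696,0],[-0.933,-0.696,0],[-0.933,-0.696,0],[-0.933,-0.696,0]],"rot":[[0,0,0],[0,0,0],[0,0,0],[0,0,0],[0,0,0],[0,0,0],[0,0,0],[0,0,0],[0,0,0]],"grip":[-1,-1,-1,-1,-1,-1,-1,-1,-1]}'
python3 -m crank '{"offset":[[-0.504,-0.874,0],[-0.504,-0.874,0],[-0.504,-0.874,0],[-0.504,-0.874,0],[-0.504,-0.874,0],[-0.504,-0.874,0],[-0.504,-0.874,0],[-0.504,-0.874,0],[-0.504,-0.874,0],[-0.504,-0.874,0],[-0.504,-0.874,0],[0,0,0]],"rot":[[0,0,0],[0,0,0],[0,0,0],[0,0,0],[0,0,0],[0,0,0],[0,0,0],[0,0,0],[0,0,0],[0,0,0],[0,0,0],[0,0,0.87]],"grip":[-1,-1,-1,-1,-1,-1,-1,-1,-1,-1,-1,-1]}'
python3 go.py 0.542 -0.134 0.073 63.3
python3 - <<'E'
from cell import *
import cv2,numpy as np
s=snapshot("wrist");np.savez("w1.npz",**s);cv2.imwrite("pics/w1.png",s["frame"]);print(s["intrinsics"],s["extrinsics"])
E
```

```text
time: 1.23
eef_pos: [0.451, 0.2986, 0.2223]
ee_rot: [[-0.951, 0.309, -0.0], [0.309, 0.951, -0.0], [0.0, -0.0, -1.0]]
ft_force: [0.7, 1.0, -0.2]
opening: 0.0868
gripper_force: 0.0
time: 2.72
eef_pos: [0.5423, -0.1384, 0.2223]
ee_rot: [[-0.889, 0.458, -0.0], [0.458, 0.889, -0.002], [-0.0, -0.002, -1.0]]
ft_force: [-0.7, 0.2, 0.1]
opening: 0.0867
gripper_force: 0.0
t 2.725 pos [ 0.5423 -0.1384  0.2223] F [-0.7  0.2  0.1] open 0.0867 q7 1.39
offset units [0.058 0.102 3.732]
y az 62.7 rot z units -0.058 z axis [-4.0e-04 -1.8e-03 -1.0e+00]
[[371.64829954   0.         322.12292195]
 [  0.         371.64829954 232.10833679]
 [  0.           0.           1.        ]] [[ 0.4587517   0.8885638  -0.00112288 -0.12651844]
 [-0.86140551  0.44441954 -0.24591017  0.55896933]
 [-0.21800784  0.11377896  0.96929197 -0.25469015]
 [ 0.          0.          0.          1.        ]]
```

View pics/w1.png

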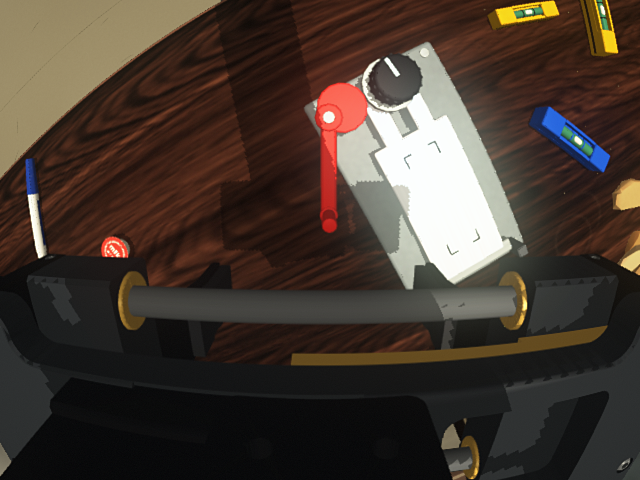

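Wrist view: the post top is at (330,222) and lies between the open fingers in closing direction. Pivot hub is at (330,117) and the knob at (392,80). Quick ray check on the post, then descend.

```bash
cat >> h.py <<'E'
def fray(s,u,v,z):
    K=s["intrinsics"];E=s["extrinsics"];a=np.array([(u-K[0,2])/K[0,0],(v-K[1,2])/K[1,1]]);t=np.hypot(*a);n=a/t
    d=np.array([n[0]*np.sin(t),-n[1]*np.sin(t),-np.cos(t)]);R=E[:3,:3];c=-R.T@E[:3,3];w=R.T@d
    return c+w*(z-c[2])/w[2]
E
python3 -c "
from h import *
s=dict(np.load('w1.npz'))
print(fray(s,330,226,.105),fray(s,392,76,.106),fray(s,329,117,.07))"
```

```text
[ 0.54527313 -0.13215475  0.105     ] [ 0.46372716 -0.03823091  0.106     ] [ 0.469349   -0.09339241  0.07      ]
```

```bash
python3 -m crank '{"offset":[[0,0.1,0.92],[0,0,0.94],[0,0,0.94],[0,0,0.93],[0,0,0],[0,0,0],[0,0,0],[0,0,0]],"rot":[[0,0,0],[0,0,0],[0,0,0],[0,0,0],[0,0,0],[0,0,0],[0,0,0],[0,0,0]],"grip":[-1,-1,-1,-1,1,1,1,1]}'
python3 go.py 0.5436 -0.134 0.073 63.3
```

```text
time: 3.78
eef_pos: [0.5453, -0.1307, 0.0746]
ee_rot: [[-0.894, 0.449, 0.002], [0.449, 0.894, -0.0], [-0.002, 0.001, -1.0]]
ft_force: [0.1, 0.4, -0.1]
opening: 0.0546
gripper_force: 0.0
t 3.775 pos [ 0.5453 -0.1307  0.0746] F [ 0.1  0.4 -0.1] open 0.0546 q7 1.47
offset units [-0.    -0.093  0.039]
y az 63.3 rot z units 0.003 z axis [ 0.0023 -0.     -1.    ]
```

```bash
python3 -m crank '{"offset":[[0,-0.06,0],[0,0,0],[0,0,0],[0,0,0],[0,0,0],[0,0,0]],"rot":[[0,0,0],[0,0,0],[0,0,0],[0,0,0],[0,0,0],[0,0,0]],"grip":[1,1,1,1,1,1]}'
python3 -m crank '{"offset":[[0.008,-0.185,0],[0.008,-0.185,0],[0.008,-0.185,0],[0.008,-0.185,0],[0.008,-0.185,0],[0.008,-0.185,0],[0.008,-0.185,0],[0.008,-0.185,0]],"rot":[[0,0,0.5],[0,0,0.5],[0,0,0.5],[0,0,0.5],[0,0,0.5],[0,0,0.5],[0,0,0.5],[0,0,0.5]],"grip":[1,1,1,1,1,1,1,1]}'
```

```text
time: 4.53
eef_pos: [0.5432, -0.133, 0.0732]
ee_rot: [[-0.893, 0.449, -0.0], [0.449, 0.893, -0.0], [0.0, -0.0, -1.0]]
ft_force: [-1.3, -1.1, -0.1]
opening: 0.0112
gripper_force: 30.0
time: 5.52
eef_pos: [0.5016, -0.1721, 0.0733]
ee_rot: [[-0.394, 0.919, 0.001], [0.919, 0.394, 0.001], [0.0, 0.001, -1.0]]
ft_force: [0.7, 0.5, -1.2]
opening: 0.0115
gripper_force: 30.0
```

```bash
python3 -m crank '{"offset":[[0.008,-0.185,0],[0.008,-0.185,0],[0.008,-0.185,0],[0.008,-0.185,0],[0.008,-0.185,0],[0.008,-0.185,0],[0.008,-0.185,0],[0.008,-0.185,0]],"rot":[[0,0,0.5],[0,0,0.5],[0,0,0.5],[0,0,0.5],[0,0,0.5],[0,0,0.5],[0,0,0.5],[0,0,0.5]],"grip":[1,1,1,1,1,1,1,1]}'
python3 go.py 0.442 -0.178 0.073 -17
```

```text
time: 6.52
eef_pos: [0.4437, -0.1756, 0.0733]
ee_rot: [[0.289, 0.957, 0.001], [0.957, -0.289, 0.0], [0.0, 0.001, -1.0]]
ft_force: [1.9, -0.9, -2.8]
opening: 0.0108
gripper_force: 30.0
t 6.525 pos [ 0.4437 -0.1756  0.0733] F [ 1.9 -0.9 -2.8] open 0.0108 q7 0.45
offset units [-0.07  -0.024  0.008]
y az -16.8 rot z units 0.019 z axis [ 1.2e-03  1.0e-04 -1.0e+00]
```

```bash
python3 -m crank '{"offset":[[0,0,0],[0,0,0],[0,0,0],[0,0,-1],[0,0,-1],[0,0,-1],[0,0,-1]],"rot":[[0,0,0],[0,0,0],[0,0,0],[0,0,0],[0,0,0],[0,0,-1],[0,0,-1]],"grip":[-1,-1,-1,-1,-1,-1,-1]}'
python3 -m crank '{"offset":[[0,0,0],[0,0,0],[0,0,0],[0,0,0],[0,0,0],[0,0,0],[0,0,0]],"rot":[[0,0,-1],[0,0,-1],[0,0,-1],[0,0,-1],[0,0,-1],[0,0,-1],[0,0,-0.9]],"grip":[-1,-1,-1,-1,-1,-1,-1]}'
python3 -m crank '{"offset":[[0.231,0.909,0],[0.231,0.909,0],[0.231,0.909,0],[0.231,0.909,0],[0.231,0.909,0],[0.231,0.909,0],[0.231,0.909,0],[0.231,0.909,0],[0.231,0.909,0],[0.231,0.909,0],[0.231,0.909,0],[0.231,0.909,0]],"rot":[[0,0,0],[0,0,0],[0,0,0],[0,0,0],[0,0,0],[0,0,0],[0,0,0],[0,0,0],[0,0,0],[0,0,0],[0,0,0],[0,0,0]],"grip":[-1,-1,-1,-1,-1,-1,-1,-1,-1,-1,-1,-1]}'
python3 go.py 0.471 0.273 0.010 72.3
python3 - <<'E'
from cell import *
from h import *
s=snapshot("top");np.savez("top1.npz",**s);f=s["frame"]
for r,c in comps(f,(0,150,120),(6,255,255)):
    if 300<r[0][0]<450: print("lever",r[0],c[:,0].min(0),c[:,0].max(0))
E
```

```text
time: 7.4
eef_pos: [0.4431, -0.1761, 0.2346]
ee_rot: [[-0.064, 0.998, 0.0], [0.998, 0.064, -0.0], [-0.0, 0.0, -1.0]]
ft_force: [0.5, 0.3, 0.9]
opening: 0.0728
gripper_force: 0.0
time: 8.28
eef_pos: [0.4431, -0.1762, 0.2333]
ee_rot: [[-0.954, 0.299, -0.0], [0.299, 0.954, 0.0], [0.0, 0.0, -1.0]]
ft_force: [0.1, 0.2, -0.1]
opening: 0.0868
gripper_force: 0.0
time: 9.78
eef_pos: [0.4702, 0.2744, 0.2333]
ee_rot: [[-0.953, 0.304, 0.0], [0.304, 0.953, 0.0], [-0.0, 0.0, -1.0]]
ft_force: [0.2, -0.2, 1.2]
opening: 0.0872
gripper_force: 0.0
t 9.775 pos [0.4702 0.2744 0.2333] F [ 0.2 -0.2  1.2] open 0.0872 q7 0.75
offset units [-0.031 -0.028  5.583]
y az 72.3 rot z units 0.003 z axis [ 0.  0. -1.]
lever (389.849365234375, 281.36285400390625) [366 264] [416 292]
```

```bash
python3 -m crank '{"offset":[[-0.03,-0.03,0.9],[0,0,0.95],[0,0,0.95],[0,0,0.95],[0,0,0.95],[0,0,0.87],[0,0,0],[0,0,0],[0,0,0],[0,0,0],[0,0,0],[0,0,0]],"rot":[[0,0,0],[0,0,0],[0,0,0],[0,0,0],[0,0,0],[0,0,0],[0,0,0],[0,0,0],[0,0,0],[0,0,0],[0,0,0],[0,0,0]],"grip":[-1,-1,-1,-1,-1,-1,1,1,1,1,1,1]}'
python3 -m crank '{"offset":[[0,0,0],[0,0,-1],[0,0,-1],[0,0,-1],[0,0,-1],[0,0,0],[0,0,0],[0,0,0]],"rot":[[0,0,0],[0,0,0],[0,0,0],[0,0,0],[0,0,0],[0,0,-1],[0,0,-1],[0,0,-0.1]],"grip":[1,1,1,1,1,1,1,1]}'
python3 go.py 0.583 -0.030 0.170 93.3
```

```text
time: 11.32
eef_pos: [0.4709, 0.272, 0.0108]
ee_rot: [[-0.953, 0.304, 0.0], [0.304, 0.953, 0.0], [-0.0, 0.0, -1.0]]
ft_force: [-0.0, -0.7, -0.1]
opening: 0.035
gripper_force: 0.0
time: 12.32
eef_pos: [0.4704, 0.2715, 0.1702]
ee_rot: [[-0.998, -0.057, -0.001], [-0.057, 0.998, -0.0], [0.001, -0.0, -1.0]]
ft_force: [-0.2, 0.2, -1.5]
opening: 0.0238
gripper_force: 30.0
t 12.325 pos [0.4704 0.2715 0.1702] F [-0.2  0.2 -1.5] open 0.0238 q7 1.12
offset units [-2.382e+00 -7.686e+00  6.000e-03]
y az 93.3 rot z units -0.005 z axis [-9.e-04 -2.e-04 -1.e+00]
```

```bash
python3 -m crank '{"offset":[[-0.298,-0.961,0],[-0.298,-0.961,0],[-0.298,-0.961,0],[-0.298,-0.961,0],[-0.298,-0.961,0],[-0.298,-0.961,0],[-0.298,-0.961,0],[-0.298,-0.961,0],[0,0,0]],"rot":[[0,0,0],[0,0,0],[0,0,0],[0,0,0],[0,0,0],[0,0,0],[0,0,0],[0,0,0],[0,0,0]],"grip":[1,1,1,1,1,1,1,1,1]}'
python3 go.py 0.583 -0.030 0.05 93.3
python3 - <<'E'
from cell import *
import cv2,numpy as np
a=snapshot("wrist");b=snapshot("scene");np.savez("w2.npz",**a);np.savez("sc2.npz",**b)
v=cv2.resize(b["frame"][180:310,270:420],(480,416))
o=np.zeros((600,800,3),np.uint8);o[:300,:400]=cv2.resize(a["frame"],(400,300));o[:416,320+0:800][:, :]=0;o[:300,:400]=cv2.resize(a["frame"],(400,300));o[184:600,320:800]=v
cv2.imwrite("pics/w2.png",o)
E
```

```text
time: 13.45
eef_pos: [0.5841, -0.0342, 0.1703]
ee_rot: [[-0.999, -0.049, -0.0], [-0.049, 0.999, -0.002], [0.0, -0.002, -1.0]]
ft_force: [0.4, 0.2, -1.0]
opening: 0.0234
gripper_force: 30.0
t 13.45 pos [ 0.5841 -0.0342  0.1703] F [ 0.4  0.2 -1. ] open 0.0234 q7 1.76
offset units [0.022 0.113 3.006]
y az 92.8 rot z units -0.05 z axis [-1.0e-04 -2.5e-03 -1.0e+00]
```

View pics/w2.png

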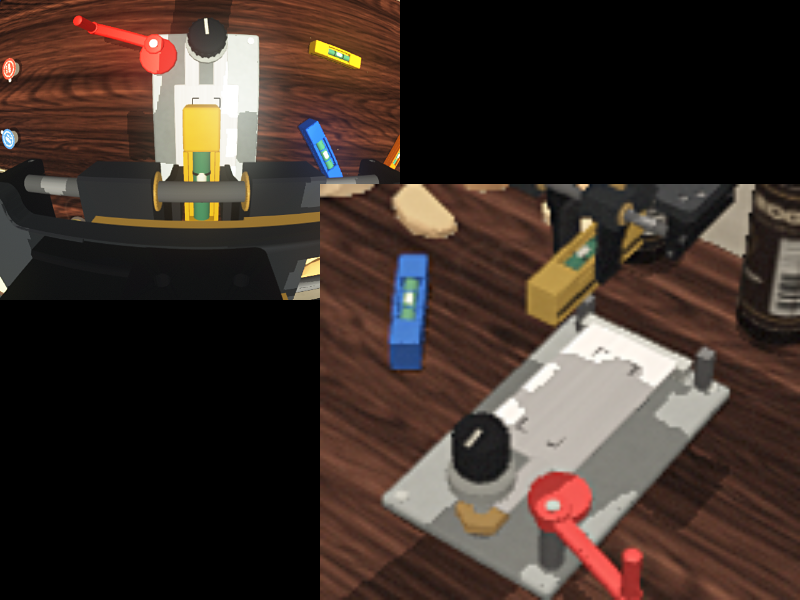

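Level held straight along the stand; its front edge is at about (323,171) in the full wrist frame, and the corner marks are visible below it. Lever is out. Checking the level's offset in the grip and the corner marks.

```bash
python3 - <<'E'
from h import *
s=dict(np.load('w2.npz'))
print("level front edge",fray(s,323,171,.19))
E=s["extrinsics"];print("cam",-E[:3,:3].T@E[:3,3])
t=dict(np.load('w1.npz'))
# corner marks in w1 (shelf z~.044): front pair outer corners ~(405,163),(436,142); rear pair ~(452,254),(480,236)
for p in((405,163),(436,142),(452,254),(480,236)): print(np.round(fray(t,*p,.042),4))
E
python3 -m crank '{"offset":[[0.02,0.1,1],[0,0,1],[0,0,0.8],[0,0,0]],"rot":[[0,0,-0.05],[0,0,0],[0,0,0],[0,0,0]],"grip":[1,1,1,1]}'
```

```text
level front edge [ 0.53039786 -0.03582969  0.19      ]
cam [ 0.51848571 -0.03649968  0.33218623]
[ 0.5373 -0.0481  0.042 ]
[ 0.5324 -0.012   0.042 ]
[ 0.6412 -0.0414  0.042 ]
[ 0.638  -0.0068  0.042 ]
time: 14.05
eef_pos: [0.5807, -0.0236, 0.0564]
ee_rot: [[-0.998, -0.068, -0.006], [-0.068, 0.998, 0.001], [0.006, 0.001, -1.0]]
ft_force: [-0.6, 0.1, -0.8]
opening: 0.0238
gripper_force: 30.0
```

```bash
python3 -m crank '{"offset":[[0,0,0]],"rot":[[0,0,0]],"grip":[1]}'; python3 go.py 0.585 -0.029 0.05 93.3
```

```text
time: 14.18
eef_pos: [0.5834, -0.0247, 0.0595]
ee_rot: [[-0.998, -0.068, 0.001], [-0.068, 0.998, 0.0], [-0.001, 0.0, -1.0]]
ft_force: [-0.1, -1.2, -0.8]
opening: 0.0236
gripper_force: 30.0
t 14.175 pos [ 0.5834 -0.0247  0.0595] F [-0.1 -1.2 -0.8] open 0.0236 q7 1.83
offset units [-0.031 -0.11   0.237]
y az 93.9 rot z units 0.057 z axis [ 1.3e-03  5.0e-04 -1.0e+00]
```

```bash
python3 -m crank '{"offset":[[-0.03,-0.1,0.1],[0,0,0.1],[0,0,0],[0,0,0]],"rot":[[0,0,0.05],[0,0,0],[0,0,0],[0,0,0]],"grip":[1,1,1,1]}'; python3 go.py 0.585 -0.029 0.05 93.3
```

```text
time: 14.68
eef_pos: [0.5851, -0.0298, 0.0511]
ee_rot: [[-0.998, -0.058, 0.002], [-0.058, 0.998, -0.0], [-0.002, -0.0, -1.0]]
ft_force: [1.7, 0.7, 1.1]
opening: 0.0239
gripper_force: 30.0
t 14.675 pos [ 0.5851 -0.0298  0.0511] F [1.7 0.7 1.1] open 0.0239 q7 1.83
offset units [0.003 0.019 0.028]
y az 93.3 rot z units 0.001 z axis [ 2.e-03 -1.e-04 -1.e+00]
```

```bash
python3 -m crank '{"offset":[[0,0,0.08],[0,0,0.04],[0,0,0]],"rot":[[0,0,0],[0,0,0],[0,0,0]],"grip":[1,1,1]}'; python3 go.py 0.585 -0.029 0.05 93.3
```

```text
time: 15.05
eef_pos: [0.5844, -0.0298, 0.0479]
ee_rot: [[-0.998, -0.058, 0.0], [-0.058, 0.998, 0.001], [-0.0, 0.001, -1.0]]
ft_force: [-5.2, 0.7, 16.8]
opening: 0.0238
gripper_force: 30.0
t 15.05 pos [ 0.5844 -0.0298  0.0479] F [-5.2  0.7 16.8] open 0.0238 q7 1.83
offset units [-0.016  0.019 -0.053]
y az 93.3 rot z units 0.001 z axis [ 3.e-04  9.e-04 -1.e+00]
```

```bash
python3 -m crank '{"offset":[[0,0,-0.06],[0,0,0],[0,0,0],[0,0,0],[0,0,-0.3],[0,0,-0.7],[0,0,-0.8],[0,0,-0.8]],"rot":[[0,0,0],[0,0,0],[0,0,0],[0,0,0],[0,0,0],[0,0,0],[0,0,0],[0,0,0]],"grip":[1,-1,-1,-1,-1,-1,-1,-1]}'
python3 -m crank '{"offset":[[0,0,0],[0,0,0],[0,0,0],[0,0,0],[0,0,0],[0,0,0],[0,0,0],[0,0,0],[0,0,0]],"rot":[[0,0,1],[0,0,1],[0,0,1],[0,0,1],[0,0,1],[0,0,1],[0,0,1],[0,0,1],[0,0,1]],"grip":[1,1,1,1,1,1,1,1,1]}'
python3 -m crank '{"offset":[[0,0,0],[0,0,0],[0,0,0],[0,0,0],[0,0,0],[0,0,0],[0,0,0],[0,0,0],[0,0,0]],"rot":[[0,0,1],[0,0,1],[0,0,1],[0,0,1],[0,0,1],[0,0,1],[0,0,1],[0,0,1],[0,0,1]],"grip":[1,1,1,1,1,1,1,1,1]}'
python3 go.py 0.542 -0.032 0.085 93.3
```

```text
time: 16.05
eef_pos: [0.5843, -0.0296, 0.1538]
ee_rot: [[-0.998, -0.058, 0.001], [-0.058, 0.998, 0.0], [-0.001, 0.0, -1.0]]
ft_force: [0.8, 0.1, -0.7]
opening: 0.0835
gripper_force: 0.0
time: 17.18
eef_pos: [0.5843, -0.0294, 0.1528]
ee_rot: [[-0.052, 0.999, 0.001], [0.999, 0.052, 0.001], [0.001, 0.001, -1.0]]
ft_force: [0.3, 0.4, 0.4]
opening: 0.0056
gripper_force: 0.0
time: 18.3
eef_pos: [0.5844, -0.0291, 0.1527]
ee_rot: [[0.999, 0.053, 0.0], [0.053, -0.999, 0.001], [0.001, -0.001, -1.0]]
ft_force: [-0.3, -0.8, -0.2]
opening: 0.0002
gripper_force: 0.0
t 18.3 pos [ 0.5844 -0.0291  0.1527] F [-0.3 -0.8 -0.2] open 0.0002 q7 -0.89
offset units [-1.064  0.018  1.693]
y az -87.0 rot z units -0.027 z axis [ 5.0e-04  1.2e-03 -1.0e+00]
```

```bash
python3 -m crank '{"offset":[[-0.54,0.01,0],[-0.54,0.01,0.4],[0,0,0.6],[0,0,0]],"rot":[[0,0,0],[0,0,0],[0,0,0],[0,0,0]],"grip":[1,1,1,1]}'
python3 go.py 0.542 -0.032 0.085 93.3
python3 - <<'E'
from cell import *
import cv2,numpy as np
a=snapshot("wrist");np.savez("w3.npz",**a);cv2.imwrite("pics/w3.png",a["frame"])
E
```

```text
time: 18.8
eef_pos: [0.5403, -0.0321, 0.1115]
ee_rot: [[0.998, 0.058, -0.002], [0.058, -0.998, 0.001], [-0.002, -0.001, -1.0]]
ft_force: [-1.0, -0.8, 0.4]
opening: 0.0009
gripper_force: 0.0
t 18.8 pos [ 0.5403 -0.0321  0.1115] F [-1.  -0.8  0.4] open 0.0009 q7 -0.83
offset units [0.045 0.    0.663]
y az -86.7 rot z units 0.004 z axis [-0.0025  0.0012 -1.    ]
```

View pics/w3.png

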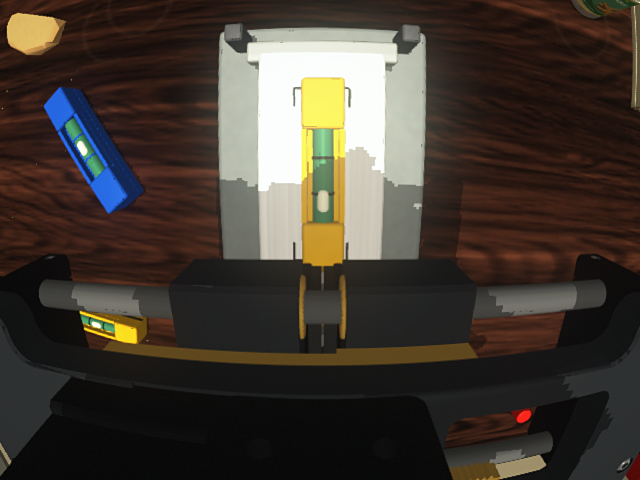

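Wrist view: the level lies lengthwise between the corner marks, vial at x≈322. Lines are at rows ~158 and ~193, bubble at row ~202 (nose up, unpressed). Now press.

```bash
python3 -m crank '{"offset":[[0.03,0,0.4],[0,0,0.35],[0,0,0]],"rot":[[0,0,0],[0,0,0],[0,0,0]],"grip":[1,1,1]}'|grep -E "eef|ft"
python3 -m crank '{"offset":[[0,0,0.1],[0,0,0.1],[0,0,0]],"rot":[[0,0,0],[0,0,0],[0,0,0]],"grip":[1,1,1]}'|grep -E "eef|ft"
```

```text
eef_pos: [0.5416, -0.0326, 0.0809]
ft_force: [0.8, 0.5, -0.3]
eef_pos: [0.5426, -0.0329, 0.0742]
ft_force: [0.1, 0.1, 1.9]
```

```bash
for i in 1 ; do python3 -m crank '{"offset":[[0,0,0.08],[0,0,0]],"rot":[[0,0,0],[0,0,0]],"grip":[1,1]}'|grep -E "eef|ft"; python3 -m crank '{"offset":[[0,0,0.08],[0,0,0]],"rot":[[0,0,0],[0,0,0]],"grip":[1,1]}'|grep -E "eef|ft"; done
```

```text
eef_pos: [0.542, -0.0329, 0.0708]
ft_force: [-1.7, -0.4, 2.7]
eef_pos: [0.542, -0.0329, 0.0675]
ft_force: [-2.7, 0.1, 3.2]
```

```bash
python3 -m crank '{"offset":[[0,0,0.06],[0,0,0]],"rot":[[0,0,0],[0,0,0]],"grip":[1,1]}'|grep -E "eef|ft"; python3 -m crank '{"offset":[[0,0,0.06],[0,0,0]],"rot":[[0,0,0],[0,0,0]],"grip":[1,1]}'|grep -E "eef|ft"
```

```text
eef_pos: [0.5422, -0.0329, 0.0661]
ft_force: [-5.4, 0.5, 11.6]
eef_pos: [0.5422, -0.033, 0.0656]
ft_force: [-10.1, 2.3, 29.1]
```

```bash
python3 -m crank '{"offset":[[0,0,-0.05],[0,0,0],[0,0,0],[0,0,0],[0,0,0],[0,0,0],[0,0,0],[0,0,0],[0,0,0],[0,0,0]],"rot":[[0,0,0],[0,0,0],[0,0,0],[0,0,0],[0,0,0],[0,0,0],[0,0,0],[0,0,0],[0,0,0],[0,0,0]],"grip":[1,1,1,1,1,1,1,1,1,1]}'|grep -E "time|eef|ft"
python3 - <<'E'
from cell import *
import cv2,numpy as np
a=snapshot("wrist");np.savez("w4.npz",**a);cv2.imwrite("pics/w4.png",cv2.resize(a["frame"][60:280,230:410],(490,600),interpolation=2))
E
```

```text
time: 21.85
eef_pos: [0.5422, -0.033, 0.0661]
ft_force: [-6.1, 0.4, 14.4]
```

View pics/w4.png

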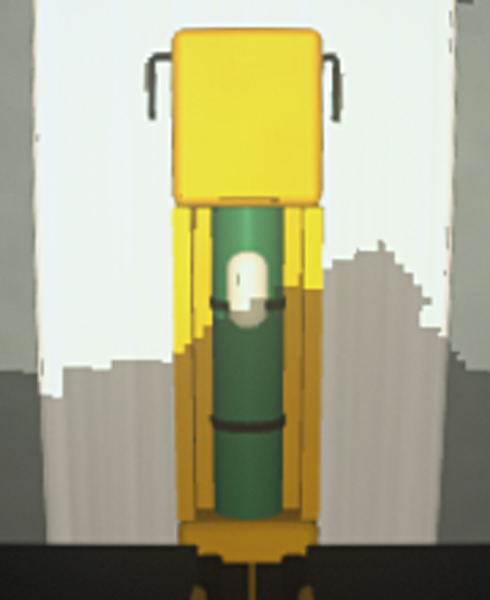

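Pressed (14 N): in the crop the bubble is centred at row ~290 and the lines at ~303 and ~422, so it stands well to the rear and the front is too low. Converting to metres.

```bash
python3 - <<'E'
from h import *
s=dict(np.load('w4.npz'))
P=[fray(s,321,r/2.727+60,.067)[0] for r in(253,290,327,303,422)];print(np.round(P,4),"bubble off",P[1]-(P[3]+P[4])/2,"turn rad",(P[1]-(P[3]+P[4])/2)/.008)
E
python3 -m crank '{"offset":[[0,0,-0.5],[0,0,-1],[0,0,-1],[0,0,-0.5]],"rot":[[0,0,0],[0,0,0],[0,0,0],[0,0,0]],"grip":[1,1,1,-1]}'|grep -E "time|eef"
python3 go.py 0.463 -0.037 0.072 90
```

```text
[0.6044 0.5985 0.5926 0.5964 0.5771] bubble off 0.011717240214871194 turn rad 1.4646550268588991
time: 22.4
eef_pos: [0.544, -0.033, 0.1876]
t 22.4 pos [ 0.544  -0.033   0.1876] F [-0.4  0.1  0.7] open 0.0045 q7 -0.93
offset units [-2.039 -0.019  2.882]
y az -86.7 rot z units 0.332 z axis [ 4.4e-03 -3.0e-04 -1.0e+00]
```

```bash
python3 -m crank '{"offset":[[0,0,0],[0,0,0],[0,0,0],[0,0,0],[0,0,0],[-0.72,-0.72,0],[-0.72,-0.72,0],[0,0,0],[0,0,0]],"rot":[[0,0,-0.9],[0,0,-0.9],[0,0,-0.9],[0,0,-0.9],[0,0,-0.9],[0,0,0],[0,0,0],[0,0,0],[0,0,0]],"grip":[-0.4,-0.4,-0.4,-0.4,-0.4,-0.4,-0.4,-0.4,-0.4]}'|grep -E "time|open"
python3 go.py 0.463 -0.037 0.074 -42
```

```text
time: 23.52
opening: 0.0612
t 23.525 pos [ 0.4625 -0.0371  0.1857] F [0.8 0.4 0.9] open 0.0612 q7 -0.38
offset units [0.004 0.004 2.793]
y az -41.6 rot z units 0.036 z axis [ 2.7e-03  5.0e-04 -1.0e+00]
```

```bash
python3 -m crank '{"offset":[[0,0,1],[0,0,1],[0,0,0.79],[0,0,0],[0,0,0],[0,0,0],[0,0,0],[0,0,0],[0,0,0]],"rot":[[0,0,0],[0,0,0],[0,0,0],[0,0,0],[0,0,0],[0,0,0],[0,0,0],[0,0,0],[0,0,0]],"grip":[-0.4,-0.4,-0.4,1,1,1,1,1,1]}'
python3 go.py 0.463 -0.037 0.074 -42
python3 -c "
from cell import *
import numpy as np
a=snapshot('top');np.savez('top2.npz',**a)"
```

```text
time: 24.65
eef_pos: [0.4622, -0.0377, 0.0743]
ee_rot: [[0.665, 0.747, 0.002], [0.747, -0.665, 0.0], [0.002, 0.002, -1.0]]
ft_force: [-0.4, -0.7, 7.4]
opening: 0.0378
gripper_force: 29.3
t 24.65 pos [ 0.4622 -0.0377  0.0743] F [-0.4 -0.7  7.4] open 0.0378 q7 -0.15
offset units [0.026 0.004 0.008]
y az -41.7 rot z units 0.032 z axis [ 2.4e-03  4.0e-04 -1.0e+00]
```

```bash
python3 -m crank '{"offset":[[0,0,0],[0,0,0],[0,0,0],[0,0,0],[0,0,0],[0,0,0],[0,0,0],[0,0,0],[0,0,0],[0,0,0],[0,0,0],[0,0,0]],"rot":[[0,0,0.72],[0,0,0.72],[0,0,0.72],[0,0,0.72],[0,0,0.72],[0,0,0.72],[0,0,0.72],[0,0,0.72],[0,0,0.72],[0,0,0.72],[0,0,0.72],[0,0,0.72]],"grip":[1,1,1,1,1,1,1,1,1,1,1,1]}'|grep -E "time|ft|open"
python3 -m crank '{"offset":[[0,0,0],[0,0,0]],"rot":[[0,0,0],[0,0,0]],"grip":[1,1]}'|grep -E "time|ft|open"
python3 go.py 0.463 -0.037 0.074 -128
python3 -m crank '{"offset":[[0,0,0],[0,0,0],[0,0,0],[0,0,-1],[0,0,-1],[0,0,-0.5]],"rot":[[0,0,0],[0,0,0],[0,0,0],[0,0,0],[0,0,0],[0,0,0]],"grip":[-0.4,-0.4,-0.4,-0.4,1,1]}'|grep -E "time|ft|open"
python3 go.py 0.542 -0.033 0.09 93.3
```

```text
time: 26.2
ft_force: [-1.8, 12.3, 15.6]
opening: 0.0378
time: 26.45
ft_force: [-2.3, 12.3, 16.6]
opening: 0.0376
t 26.45 pos [ 0.4618 -0.0325  0.0742] F [-2.3 12.3 16.6] open 0.0376 q7 -1.35
offset units [0.094 0.071 0.004]
y az -127.9 rot z units 0.008 z axis [-9.000e-04  1.090e-02 -9.999e-01]
time: 27.2
ft_force: [0.7, 0.5, 0.1]
opening: 0.0482
t 27.2 pos [ 0.4616 -0.0383  0.1749] F [0.7 0.5 0.1] open 0.0482 q7 -1.73
offset units [ 1.496 -1.34   2.128]
y az -128.1 rot z units -4.143 z axis [ 2.4e-03  6.0e-04 -1.0e+00]
```

```bash
python3 -m crank '{"offset":[[0.75,-0.67,0],[0.75,-0.67,0],[0,0,0],[0,0,0],[0,0,0.5],[0,0,0.7],[0,0,0.6],[0,0,0]],"rot":[[0,0,0],[0,0,0],[0,0,-0.83],[0,0,-0.83],[0,0,-0.83],[0,0,-0.83],[0,0,-0.82],[0,0,0]],"grip":[1,1,1,1,1,1,1,1]}'|grep -E "time|ft|open"
python3 go.py 0.542 -0.033 0.075 93.3
python3 - <<'E'
from cell import *
from h import *
a=snapshot('top')
for f in (np.load("top1.npz")["frame"],np.load("top2.npz")["frame"],a["frame"]):
  for r,c in comps(f,(0,150,120),(6,255,255)):
    if 300<r[0][0]<450: print("lever",np.round(r[0],1),c[:,0].min(0),c[:,0].max(0))
w=snapshot("wrist");cv2.imwrite("pics/w5.png",w["frame"])
E
```

```text
time: 28.2
ft_force: [-0.1, 0.3, 0.3]
opening: 0.0006
t 28.2 pos [ 0.5397 -0.0327  0.0999] F [-0.1  0.3  0.3] open 0.0006 q7 -1.03
offset units [0.059 0.011 0.622]
y az -86.8 rot z units -0.013 z axis [-3.9e-03 -1.0e-04 -1.0e+00]
lever [389.8 281.4] [366 264] [416 292]
lever [404.5 287. ] [393 280] [416 292]
lever [392.6 283.1] [369 264] [416 292]
```

```bash
python3 -m crank '{"offset":[[0.06,0,0.3],[0,0,0.34],[0,0,0]],"rot":[[0,0,0],[0,0,0],[0,0,0]],"grip":[1,1,1]}'|grep -E "eef|ft"; python3 -m crank '{"offset":[[0,0,0.06],[0,0,0]],"rot":[[0,0,0],[0,0,0]],"grip":[1,1]}'|grep -E "eef|ft";  python3 -m crank '{"offset":[[0,0,0.06],[0,0,0]],"rot":[[0,0,0],[0,0,0]],"grip":[1,1]}'|grep -E "eef|ft"
```

```text
eef_pos: [0.5433, -0.0319, 0.0747]
ft_force: [0.6, -0.6, 0.4]
eef_pos: [0.5434, -0.0322, 0.0734]
ft_force: [-1.1, 0.7, 2.1]
eef_pos: [0.5435, -0.0323, 0.0709]
ft_force: [-2.8, -0.4, 2.0]
```

```bash
python3 -m crank '{"offset":[[0,0,0.05],[0,0,0]],"rot":[[0,0,0],[0,0,0]],"grip":[1,1]}'|grep -E "eef|ft";  python3 -m crank '{"offset":[[0,0,0.02],[0,0,0],[0,0,0],[0,0,0],[0,0,0],[0,0,0],[0,0,0],[0,0,0],[0,0,0],[0,0,0],[0,0,0],[0,0,0]],"rot":[[0,0,0],[0,0,0],[0,0,0],[0,0,0],[0,0,0],[0,0,0],[0,0,0],[0,0,0],[0,0,0],[0,0,0],[0,0,0],[0,0,0]],"grip":[1,1,1,1,1,1,1,1,1,1,1,1]}'|grep -E "time|eef|ft"
python3 - <<'E'
from cell import *
import cv2,numpy as np
a=snapshot("wrist");np.savez("w6.npz",**a);cv2.imwrite("pics/w6.png",cv2.resize(a["frame"][60:280,230:410],(490,600),interpolation=2))
E
```

```text
eef_pos: [0.5437, -0.0323, 0.0697]
ft_force: [-4.0, 0.9, 10.7]
time: 30.92
eef_pos: [0.5437, -0.0323, 0.0696]
ft_force: [-6.2, 0.2, 16.3]
```

View pics/w6.png

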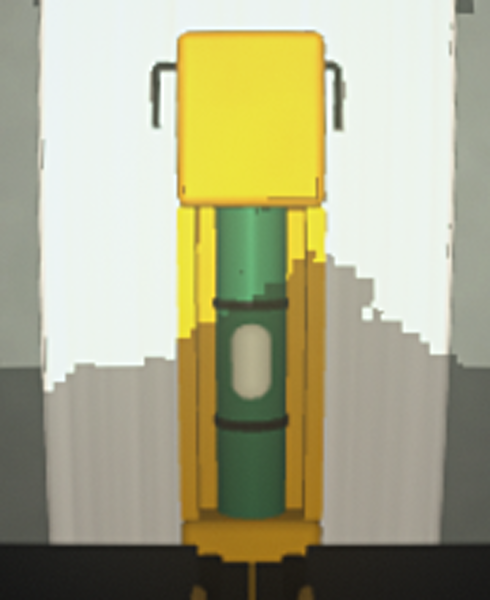

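The bubble spans rows 323–400 (centre ~361) between the lines at 303 and 422 (midpoint ~362), so it is centred. The push is 16 N and rises stiffly, so the shelf is seated. Handing in.

```bash
python3 -c "
from cell import *
print(close_job())"
```

```text
the job is handed in; nothing more can be done
None
```

I handed the job in at about 31 s, with the lever swung fully out, the level pressed down at 16 N with the shelf seated, and the bubble centred between its lines; the hand-in returned no verdict.

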